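# Close, pin and squeeze the hinged gluing form

## Task

Swing the open half of the round wooden gluing form fully shut, then take the locking pin (steel shaft, straight round wooden handle) from the rack and push it fully home through the aligned holes of the two lugs. Then pinch the form's two upright posts together between the fingers so that the halves are squeezed shut while the glue sets, and finish like that, still squeezing: do not let go. Leave the awl, the dowel and everything else on the bench where it is.

Things in the scene. Friction and masses are not known exactly. Their poses are not given: they have to be found in the camera images.
- form: Fixed gluing form: plywood board with a wooden ring, 154 mm across, top 52 mm above the bench, split in halves along its x axis. Origin: ring centre, at bench level; x points from the mouth to the hinge, z up. Fixed half at -y, swinging half at +y. Shut, their two lugs (60 x 60 mm) overlap at x = -136 mm: the swinging half's above (top at 52 mm), the fixed one below (top at 32 mm).
- jaw (a joint): angle of the swinging half about its upright hinge, rad: 0 = fully shut against its stop, positive = open, swung out to the form's +y side. Stiff friction hinge (0.25 N m, about 1.5 N at the post): it stays where it is left. It carries its upper lug and its post along.
- hinge_axis (a point): point on the upright hinge axis, 52 mm above the bench, at x = +88 mm, y = 0 of the form.
- jaw_post_mid (a point): Centre of the upright wooden post on the swinging half: 22 (radial) x 18 (across) x 45 mm high, from 52 to 97 mm above the bench. With the half shut it stands at x = -85, y = +21 mm of the form (173 mm along x from the hinge axis). It may be pushed on its outer side to swing the half shut.
- form_post_mid (a point): Centre of the matching post on the fixed half, same size, at x = -85, y = -21 mm of the form. With the form shut the posts stand side by side, 24 mm clear between them and 60 mm over their outer faces along the form's y; pinch them from above across these outer faces.
- jaw_post: the post on the swinging half; origin at the centre of its foot, 52 mm above the bench.
- form_post: the post on the fixed half; origin at the centre of its foot, 52 mm above the bench.
- form_hole (a point): where the pin belongs: axis of the upright hole (15 mm wide) in the fixed lug, given at the height of the shut form's top, 52 mm above the bench; x = -136, y = 0 of the form. With the form shut the hole goes straight down 40 mm through both lugs.
- jaw_hole (a point): mouth of the 15 mm hole in the swinging half's lug, on its top face, 52 mm above the bench; coincides with form_hole when shut.
- pin_handle (a point): Centre of the locking pin's handle, a straight dark wooden cylinder 22 mm wide, 50 mm long, upright. Below it a steel shaft 12 mm wide, 40 mm long, the last 12 mm tapering to 6 mm. It stands in one of the rack's sockets, shoulder on the rack top, this point 70 mm above the bench; pushed home, its shoulder sits on the upper lug and this point is 77 mm above the bench. About 80 g.
- pin_neck (a point): shoulder of the pin, where handle meets shaft, on the axis (25 mm below pin_handle).
- pin_tip (a point): tip of the pin's shaft, on the axis (65 mm below pin_handle).
- rack_top (a point): centre of the top of the wooden rack, a fixed block 70 x 190 x 45 mm with three 15 mm sockets 42 mm deep in a row along its own y axis, at -58, 0 and +58 mm; top 45 mm above the bench. Pin, awl and dowel stand in the sockets in any order.
- awl: awl standing in the rack: pear-shaped wooden handle up to 36 mm wide, top 103 mm above the bench; origin at its tip. Leave alone.
- dowel: plain wooden dowel 12 mm in diameter, 115 mm long, standing in the rack; origin at its foot. Leave alone.
- tin: round blue tin of nails, 140 mm wide, 50 high, origin under its centre. Leave alone.
- screwdriver: screwdriver lying near the robot. Leave alone.
- spool: wooden disc 120 mm wide with a dowel 145 mm high carrying a spool of twine; origin under its centre. Leave alone.
- scissors: scissors lying near the robot, 6 mm high. Leave alone.
- discs: two stacked wooden discs 104 mm wide. Leave alone.

How it is judged:
By the outcome, as a careful person would: the job done as asked, in the order asked, and still so for the second after the job is handed in, while the arm keeps its last pose, push and grip.
It also fails if it takes over 56 s, if anything falls off the work surface, if the arm or the gripper's body presses on something with over 40 N, if the wrist force passes 120 N, or if a joint passes its speed limit or range.

## Robot

A 6-joint arm with a two-finger parallel gripper is mounted at the origin on the work surface. World frame = base frame: x ahead of the robot, y to its left, z up, the work surface at z = 0. Lengths are in m, angles in rad, forces in N, time in s.
With the tool pointing down it reaches from about 0.35 to 0.85 m from the base axis. Payload 8.1 kg.
Tool frame: the origin (TCP) lies midway between the tips of the shut fingers; the grasp point (between the pads) lies 19 mm behind it; x points along the fingers, y is the direction in which the jaws open and shut, and the axes are right-handed (so a half turn about x gives the same grasp; the last joint's range is limited). The gripper opens to 85 mm and grips with 20 to 120 N. Pads are 22 mm wide; open, the fingers measure 114 mm over their backs; the gripper's body (76 mm by 85 mm) begins 54 mm behind the grasp point. The pads swing forward as they close: fully open they stand 13 mm farther back than shut.
Start: joints at [-1.411, 0.13, 1.488, -0, 1.523, -0.085], TCP at [0.145, -0.582, 0.231] pointing down, gripper open.
Joint ranges: [-2.96, 2.96], [-0.89, 2.26], [0.02, 2.5], [-1.34, 4.48], [0, 2.73], [-2.66, 2.66]. Speed limits (rad/s): [2.39, 2.39, 2.79, 3.14, 3.14, 3.14].

## Interface

Orientations are given as a rotation vector (axis times angle).
In Python, from bench import r gives the robot as it stands.
- The arm moves only by the tool play_rows, never from a script. Its argument "steps" is a list of rows, each a list of 7 numbers: the closure in counts, from 0 (fully open) to 255 (shut), then the shift along the tool's x, y, z in m, then the turn, a rotation vector about the tool's x, y, z in rad. In form: [[jaw, x, y, z, ax, ay, az], ...]. A call has 1 to 20 rows; each row is the pose to reach, as a shift and turn from the pose commanded when the call began, along the tool's axes at that moment; what a row does not reach only later rows make up. A row lasts 1/8 s, in which the tool goes at most 62.5 mm and 10.7 degrees, less where a joint would pass 70% of its speed; a pose out of reach is approached as far as the arm can. A call with a gripper value outside its range is refused whole. The fingers move at their own pace and stop on an object; the grip force is fixed at half the most. Time passes only in rows, so rows that repeat a pose let the fingers close. It gives the time, the measured TCP pose, the force and the opening at its end, in the units of the state.
- r.get_obs(): the state, without advancing time (a new reading comes with each control period).
- r.grab_frame(name): name is "scene" or "top" or "wrist"; returns a dict with "pixels" (420x560x3 uint8, red, green, blue), "range_z" (420x560 float32, m along the optical axis (not along the pixel's ray), 0 where there is no reading), "fovy" (degrees; the focal length in pixels is half the picture's height over the tangent of half this angle, whatever the lens; pixels are square), "cx", "cy" (the principal point, pixels), "R" (3x3) and "t" (3): a world point X has camera coordinates R X + t; the wrist camera has in their place "tool_from_camera" (4x4, takes a point from camera to tool coordinates, whose origin is the TCP and whose axes are the tool frame's). Camera axes: x right, y down, z forward; pixel columns grow to the right and rows downward; lengths in m; the calibration is good to about 2 mm. A picture is of the moment at which its call begins: read the wrist's pose just before it.
- r.hand_in(): hands the job in, once; it reports no verdict.
Trained networks look in the newest picture that a camera, given by its name, has taken for a name from the list of things; names that differ only in an ending like _2 or _b are one class to them, and where a whole thing is asked for, a point or a joint stands for the part that bears it (a point fixed in the world has none). Each returns a list of dicts, best first, with "conf" (0 to 1); they miss things now and then, are a little off and sometimes report something else, mostly with a low value. They report only what shows in the picture. A call takes as long as a camera call.
- r.boxes_of(camera, target): "location" ([row, column] in pixels, amid what is visible of it).
The state is a dict: "time": time; "q": joint angles; "qd": joint speeds; "tau": joint torques, N m; "eef_pos": TCP position; "ee_rot": TCP orientation; "force": force on the tool from outside, world axes, zero at the start; "moment": the same for the moment, N m; "width": opening from 0.0 (shut) to 1.0 (fully open).
Only numpy, scipy, OpenCV 4.12 (cv2) and the standard library are available. Lean on these libraries where they do the work, as an engineer would, in place of code of your own. Each camera call takes 0.05 s, during which the arm holds its last target. There are 200 camera calls.

## Working session

There is one attempt and no reset: what is moved stays moved. The work goes in short steps, Python scripts to look and compute and a tool call to move; the robot and the scene stay as the last step left them, time stands still between calls to the robot, and variables do not carry over. Pictures are saved under pics/ and viewed, about 8 in all and at most 12, crops included, and the job is handed in when it is done.

Besides the shell and the picture viewer there is one more tool, called after "Request:" in YAML: its name, and indented under it one key for each argument. play_rows: Moves the arm, as the interface text tells. Its arguments: {"type":"object","properties":{"steps":{"type":"array","items":{"type":"array","items":{"type":"number"}}}},"required":["steps"]}

```bash
mkdir -p pics
cat > h.py <<'E'
import numpy as np,cv2
from bench import r
from scipy.spatial.transform import Rotation as Ro
def grab(n,save=None):
    o=r.get_obs(); f=r.grab_frame(n)
    f['obs']=o
    if save: cv2.imwrite('pics/'+save,f['pixels'][:,:,::-1])
    return f
def world(f,row,col,z=None):
    """pixel->world by depth, or by plane height z"""
    F=210/np.tan(np.radians(f['fovy'])/2)
    d=np.array([(col-f['cx'])/F,(row-f['cy'])/F,1])
    if 'R' in f: R=f['R'].T; c=-R@f['t']
    else:
        T=f['tool_from_camera'];Rw=Ro.from_rotvec(f['obs']['ee_rot']).as_matrix()
        R=Rw@T[:3,:3]; c=Rw@T[:3,3]+f['obs']['eef_pos']
    if z is None:
        ri,ci=int(round(row)),int(round(col)); p=f['range_z'][max(0,ri-1):ri+2,max(0,ci-1):ci+2]; p=p[p>0]
        s=np.median(p) if len(p) else np.nan
    else: s=(z-c[2])/(R@d)[2]
    return c+R@d*s
def totool(o,dv): return Ro.from_rotvec(o['ee_rot']).inv().apply(dv)
E
python3 - <<'E'
from h import *
np.set_printoptions(precision=3,suppress=True)
o=r.get_obs();print(o['time'],o['eef_pos'],o['ee_rot'],o['width'],Ro.from_rotvec(o['ee_rot']).as_matrix())
for n in ['top','scene']:
    f=grab(n,n+'.png')
    for t in ['form','jaw_post','form_post','hinge_axis','form_hole','jaw_hole','pin_handle','rack_top','awl','dowel','tin','spool','discs','screwdriver','scissors']:
        try:
            for b in r.boxes_of(n,t)[:2]: print(n,t,round(b['conf'],2),np.round(b['location']),world(f,*b['location']))
        except Exception as e: print(t,e)
cv2.imwrite('pics/both.png',np.vstack([cv2.imread('pics/top.png')]))
print(r.get_obs()['time'])
E
```

```text
0.0 [ 0.145 -0.582  0.23 ] [ 2.092  0.259 -2.092] 1.000146395218283 [[-0.     0.242 -0.97 ]
 [ 0.002 -0.97  -0.242]
 [-1.    -0.002 -0.   ]]
top form 0.57 [194. 233.] [0.587 0.125 0.031]
top jaw_post 0.6 [187. 191.] [0.597 0.233 0.096]
top hinge_axis 0.69 [196. 235.] [0.582 0.119 0.031]
top form_hole 0.77 [195. 234.] [0.585 0.122 0.03 ]
top form_hole 0.4 [211. 407.] [ 0.519 -0.358  0.095]
top jaw_hole 0.97 [186. 201.] [0.607 0.213 0.052]
top pin_handle 0.58 [212. 407.] [ 0.517 -0.357  0.094]
top pin_handle 0.22 [195. 230.] [0.584 0.133 0.029]
top rack_top 0.91 [219. 380.] [ 0.502 -0.292  0.044]
top awl 0.47 [218. 390.] [ 0.501 -0.306  0.1  ]
top dowel 0.55 [223. 366.] [ 0.489 -0.246  0.072]
top tin 0.78 [269. 129.] [0.381 0.424 0.006]
top spool 0.58 [147. 338.] [ 0.719 -0.183  0.036]
top discs 0.57 [161. 400.] [ 0.678 -0.37   0.017]
top screwdriver 0.87 [268. 305.] [ 0.371 -0.076  0.024]
top screwdriver 0.28 [195. 231.] [0.584 0.13  0.031]
top scissors 0.68 [262. 213.] [0.394 0.187 0.006]
scene form 0.93 [207. 319.] [0.608 0.11  0.028]
scene jaw_post 0.5 [170. 345.] [0.577 0.235 0.05
[... 249 characters left out ...]
0.621 0.209 0.046]
scene pin_handle 0.47 [283. 145.] [ 0.53  -0.368  0.094]
scene rack_top 0.74 [280. 166.] [ 0.531 -0.322  0.046]
scene awl 0.71 [262. 158.] [ 0.508 -0.316  0.099]
scene awl 0.63 [320. 261.] [ 0.759 -0.215  0.061]
scene tin 0.67 [108. 341.] [0.376 0.424 0.012]
scene tin 0.28 [204. 318.] [0.598 0.115 0.029]
scene spool 0.89 [319. 261.] [ 0.76  -0.216  0.068]
scene spool 0.3 [154. 284.] [0.395 0.175 0.001]
scene discs 0.83 [349. 188.] [ 0.692 -0.376  0.019]
scene screwdriver 0.77 [193. 205.] [ 0.372 -0.093  0.025]
scene screwdriver 0.69 [205. 318.] [0.602 0.113 0.028]
scene scissors 0.72 [154. 299.] [0.424 0.208 0.003]
scene scissors 0.63 [286. 146.] [ 0.536 -0.371  0.09 ]
1.6
```

Run:
```python
import cv2
a=cv2.imread('pics/top.png')[130:270,150:430]
cv2.imwrite('pics/top_c.png',cv2.resize(a,(800,400),interpolation=cv2.INTER_CUBIC))
a=cv2.imread('pics/scene.png')[130:270,230:430]
cv2.imwrite('pics/scene_c.png',cv2.resize(a,(800,560),interpolation=cv2.INTER_CUBIC))
```

```text
(no output)
```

View pics/top_c.png

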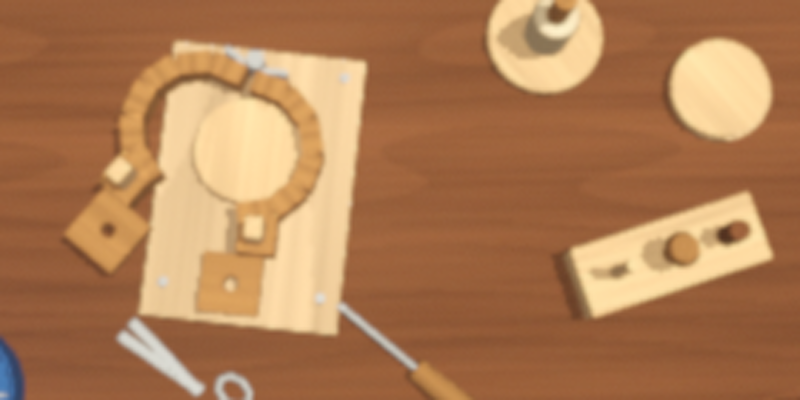

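View pics/scene_c.png

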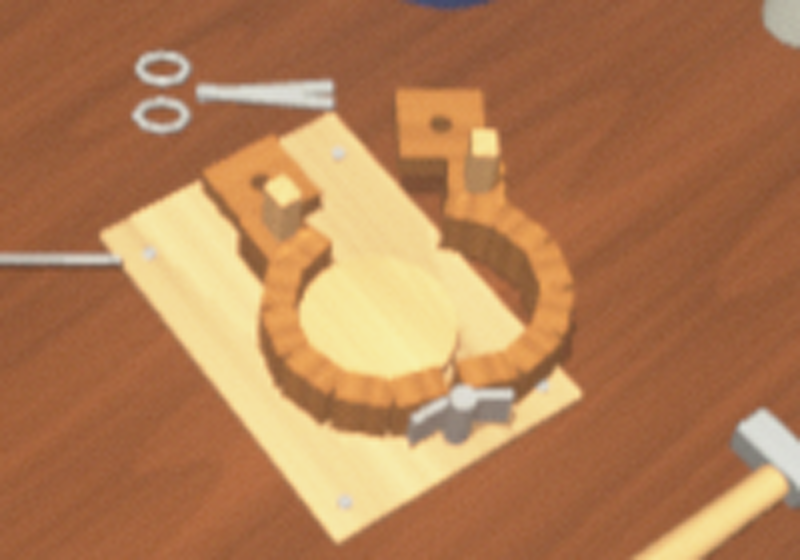

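Run:
```python
from h import *
np.set_printoptions(precision=4,suppress=True)
f=grab('top')
P={}
for n,a,b,z in [('hinge',60,254,.055),('fpost',228,253,.097),('jpost',171,119,.097),('fhole',284,230,.032),('jhole',229,108,.052),('pin',231,738,.095),('awl',249,682,.103),('r1',192,750,.045),('r2',258,773,.045),('r3',318,592,.045),('r4',250,567,.045)]:
    row,col=130+a/2.857,150+b/2.857
    P[n]=world(f,row,col,z)[:2]; print(n,P[n],world(f,row,col))
# fit frame: form points
L=np.array([[.088,0],[-.085,-.021],[-.136,0]]);W=np.array([P['hinge'],P['fpost'],P['fhole']])
lc,wc=L.mean(0),W.mean(0);H=(L-lc).T@(W-wc);yaw=np.arctan2(H[0,1]-H[1,0],H[0,0]+H[1,1])
R=np.array([[np.cos(yaw),-np.sin(yaw)],[np.sin(yaw),np.cos(yaw)]]);c=wc-R@lc
print('yaw',yaw,'c',c,'res',W-(L@R.T+c))
for n in P: print(n,'local',(P[n]-c)@R)
h=np.array([.088,0]);
for n,l in (('jpost',[-.085,.021]),('jhole',[-.136,0])):
    v=(P[n]-c)@R-h;v0=np.array(l)-h
    print('jaw ang',np.arctan2(v0[1],v0[0])-np.arctan2(v[1],v[0]),np.linalg.norm(v),np.linalg.norm(v0))
e=P['r1']-P['r4'];print('rack ang',np.arctan2(*e[::-1]), 'centre',(P['r1']+P['r2']+P['r3']+P['r4'])/4)
```

```text
hinge [0.7071 0.1048] [0.7065 0.1046 0.0573]
fpost [0.532  0.1053] [0.5319 0.1052 0.0982]
jpost [0.5898 0.2323] [0.5898 0.2323 0.0972]
fhole [0.4846 0.1331] [0.4864 0.1349 0.0097]
jhole [0.5399 0.2506] [ 0.5467  0.2598 -0.0004]
pin [ 0.5189 -0.3606] [ 0.5188 -0.3601  0.0964]
awl [ 0.5019 -0.3031] [ 0.5022 -0.3039  0.1002]
r1 [ 0.5639 -0.3908] [ 0.5705 -0.4054 -0.0002]
r2 [ 0.4968 -0.4097] [ 0.5011 -0.4252 -0.0011]
r3 [ 0.4413 -0.225 ] [ 0.4435 -0.2331  0.0033]
r4 [ 0.5095 -0.2032] [ 0.514  -0.2109  0.0021]
yaw -0.12585247709244557 c [0.6194 0.1158] res [[ 0.0003  0.0001]
 [-0.0004 -0.0003]
 [ 0.0001  0.0002]]
hinge local [0.0883 0.0001]
fpost local [-0.0854 -0.0214]
jpost local [-0.044   0.1119]
fhole local [-0.136   0.0003]
jhole local [-0.0958  0.1238]
pin local [-0.0399 -0.4852]
awl local [-0.064  -0.4303]
r1 local [ 0.0085 -0.5095]
r2 local [-0.0557 -0.5367]
r3 local [-0.1339 -0.3604]
r4 local [-0.069  -0.3303]
jaw ang 0.582350829650442 0.17306825386509117 0.1742699056062176
jaw ang 0.5927407614016165 0.22156212412565318 0.224
rack ang -1.288506471959303 centre [ 0.5029 -0.3072]
```

```bash
cat >> h.py <<'E'
C=np.array([.6194,.1158]);YAW=-.126
def fw(x,y,a=0):
    """form-local point, optionally carried with jaw at angle a -> world xy"""
    p=np.array([x,y])-[.088,0]; c,s=np.cos(-a),np.sin(-a); p=np.array([[c,-s],[s,c]])@p+[.088,0]
    c,s=np.cos(YAW),np.sin(YAW); return np.array([[c,-s],[s,c]])@p+C
def plan(o,way):
    """way: (x,y,z,psi,jaw,nrows); prints rows relative to the present pose"""
    R=Ro.from_rotvec(o['ee_rot']).as_matrix(); p0=np.array(o['eef_pos']); s0=np.arctan2(R[1,1],R[0,1])
    cur=np.r_[p0,s0]; rows=[]
    for w in way:
        t=np.array(w[:4],float)
        for k in range(1,w[5]+1):
            q=cur+(t-cur)*k/w[5]; d=R.T@(q[:3]-p0)
            rows.append([w[4],*[round(float(v),3) for v in d],round(-float(q[3]-s0),3),0,0])
        cur=t
    print(len(rows),str(rows).replace(' ',''))
E
python3 - <<'E'
from h import *
o=r.get_obs();a=.588
c=fw(-.085,.021+.0385,a);print(c, fw(-.085,.0445))
plan(o,[(.42,-.12,.22,-.3,255,9),(*c,.15,1.445-a,255,8),(*c,.066,1.445-a,255,3)])
E
```

```text
[0.61492218 0.26299948] [0.54066601 0.17062891]
20 [[255,0.001,-0.042,-0.042,-0.114,0,0],[255,0.003,-0.085,-0.084,-0.228,0,0],[255,0.004,-0.127,-0.126,-0.342,0,0],[255,0.005,-0.17,-0.168,-0.456,0,0],[255,0.006,-0.212,-0.21,-0.57,0,0],[255,0.008,-0.255,-0.252,-0.684,0,0],[255,0.009,-0.297,-0.294,-0.798,0,0],[255,0.01,-0.339,-0.336,-0.912,0,0],[255,0.011,-0.382,-0.378,-1.026,0,0],[255,0.02,-0.422,-0.414,-1.171,0,0],[255,0.029,-0.463,-0.449,-1.315,0,0],[255,0.038,-0.503,-0.484,-1.46,0,0],[255,0.046,-0.544,-0.519,-1.605,0,0],[255,0.055,-0.585,-0.555,-1.749,0,0],[255,0.064,-0.625,-0.59,-1.894,0,0],[255,0.073,-0.666,-0.625,-2.038,0,0],[255,0.081,-0.706,-0.66,-2.183,0,0],[255,0.109,-0.706,-0.66,-2.183,0,0],[255,0.137,-0.706,-0.66,-2.183,0,0],[255,0.165,-0.706,-0.66,-2.183,0,0]]
```

Request:
play_rows:
  steps:
    - [255,0.001,-0.042,-0.042,-0.114,0,0]
    - [255,0.003,-0.085,-0.084,-0.228,0,0]
    - [255,0.004,-0.127,-0.126,-0.342,0,0]
    - [255,0.005,-0.17,-0.168,-0.456,0,0]
    - [255,0.006,-0.212,-0.21,-0.57,0,0]
    - [255,0.008,-0.255,-0.252,-0.684,0,0]
    - [255,0.009,-0.297,-0.294,-0.798,0,0]
    - [255,0.01,-0.339,-0.336,-0.912,0,0]
    - [255,0.011,-0.382,-0.378,-1.026,0,0]
    - [255,0.02,-0.422,-0.414,-1.171,0,0]
    - [255,0.029,-0.463,-0.449,-1.315,0,0]
    - [255,0.038,-0.503,-0.484,-1.46,0,0]
    - [255,0.046,-0.544,-0.519,-1.605,0,0]
    - [255,0.055,-0.585,-0.555,-1.749,0,0]
    - [255,0.064,-0.625,-0.59,-1.894,0,0]
    - [255,0.073,-0.666,-0.625,-2.038,0,0]
    - [255,0.081,-0.706,-0.66,-2.183,0,0]
    - [255,0.081,-0.706,-0.66,-2.183,0,0]
    - [255,0.12,-0.706,-0.66,-2.183,0,0]
    - [255,0.165,-0.706,-0.66,-2.183,0,0]

```text
time: 4.15
eef_pos: [0.6158, 0.2626, 0.0672]
ee_rot: [0.561, 1.495, -0.558]
force: [-0.1, 0.3, -0.0]
width: -0.003
```

Run:
```python
from h import *
o=r.get_obs();print(o['time'],np.round(o['eef_pos'],4),np.round(o['force'],1),o['width'])
w=[]
for i,a in enumerate(np.linspace(.588,0,13)[1:]):
    off=max(.0445,.0595-.006*(i+1)); off+=.021-.021
    w.append((*fw(-.085,off,a),.066,1.445-a,255,1))
w.append((*fw(-.085,.0445),.066,1.445,255,2))
plan(o,w)
```

```text
4.15 [0.6158 0.2626 0.0672] [-0.1  0.3 -0. ] -0.002623296656949695
14 [[255,0.001,-0.015,-0.003,-0.05,0,0],[255,0.001,-0.029,-0.005,-0.099,0,0],[255,0.001,-0.041,-0.006,-0.148,0,0],[255,0.001,-0.05,-0.006,-0.197,0,0],[255,0.001,-0.059,-0.007,-0.246,0,0],[255,0.001,-0.067,-0.006,-0.295,0,0],[255,0.001,-0.076,-0.006,-0.344,0,0],[255,0.001,-0.085,-0.005,-0.393,0,0],[255,0.001,-0.093,-0.003,-0.442,0,0],[255,0.001,-0.102,-0.001,-0.491,0,0],[255,0.001,-0.11,0.001,-0.54,0,0],[255,0.001,-0.119,0.004,-0.589,0,0],[255,0.001,-0.119,0.004,-0.589,0,0],[255,0.001,-0.119,0.004,-0.589,0,0]]
```

Request:
play_rows:
  steps:
    - [255,0.001,-0.015,-0.003,-0.05,0,0]
    - [255,0.001,-0.029,-0.005,-0.099,0,0]
    - [255,0.001,-0.041,-0.006,-0.148,0,0]
    - [255,0.001,-0.05,-0.006,-0.197,0,0]
    - [255,0.001,-0.059,-0.007,-0.246,0,0]
    - [255,0.001,-0.067,-0.006,-0.295,0,0]
    - [255,0.001,-0.076,-0.006,-0.344,0,0]
    - [255,0.001,-0.085,-0.005,-0.393,0,0]
    - [255,0.001,-0.093,-0.003,-0.442,0,0]
    - [255,0.001,-0.102,-0.001,-0.491,0,0]
    - [255,0.001,-0.11,0.001,-0.54,0,0]
    - [255,0.001,-0.119,0.004,-0.589,0,0]
    - [255,0.001,-0.119,0.004,-0.589,0,0]

```text
time: 5.78
eef_pos: [0.5398, 0.1696, 0.066]
ee_rot: [0.1, 1.567, -0.099]
force: [-0.6, 0.9, 1.1]
width: 0.001
```

Run:
```python
from h import *
o=r.get_obs();print(o['time'],np.round(o['eef_pos'],4),np.round(o['force'],1),fw(-.085,.0445))
f=grab('top','top2.png')
a=cv2.imread('pics/top2.png')[140:250,170:320]
cv2.imwrite('pics/top2c.png',cv2.resize(a,None,fx=5,fy=5,interpolation=cv2.INTER_CUBIC))
```

```text
5.775 [0.5398 0.1696 0.066 ] [-0.6  0.9  1.1] [0.54066601 0.17062891]
```

View pics/top2c.png

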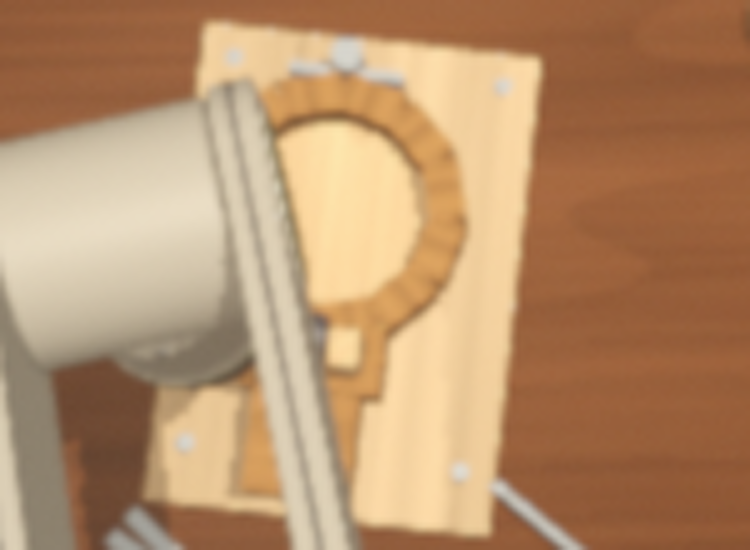

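Request:
play_rows:
  steps:
    - [255,0,-0.002,0,0,0,0]
    - [255,0,-0.003,0,0,0,0]
    - [255,0,-0.003,0,0,0,0]

```text
time: 6.2
eef_pos: [0.5398, 0.1694, 0.066]
ee_rot: [0.101, 1.567, -0.096]
force: [2.1, 12.2, 0.4]
width: -0.003
```

Run:
```python
from h import *
o=r.get_obs()
b=fw(-.085,.075)
plan(o,[(*b,.066,1.445,255,2),(*b,.16,1.445,255,3),(.519,-.3615,.17,.282,0,13)])
```

```text
18 [[255,0.0,0.016,0.0,0.0,0,0],[255,0.0,0.032,0.001,0.001,0,0],[255,-0.031,0.032,0.001,0.001,0,0],[255,-0.063,0.032,0.001,0.001,0,0],[255,-0.094,0.032,0.001,0.001,0,0],[0,-0.095,-0.011,0.004,0.09,0,0],[0,-0.096,-0.054,0.008,0.18,0,0],[0,-0.097,-0.097,0.011,0.269,0,0],[0,-0.098,-0.14,0.015,0.358,0,0],[0,-0.099,-0.184,0.018,0.448,0,0],[0,-0.099,-0.227,0.022,0.537,0,0],[0,-0.1,-0.27,0.025,0.627,0,0],[0,-0.101,-0.313,0.028,0.716,0,0],[0,-0.102,-0.356,0.032,0.806,0,0],[0,-0.103,-0.399,0.035,0.895,0,0],[0,-0.104,-0.443,0.039,0.985,0,0],[0,-0.105,-0.486,0.042,1.074,0,0],[0,-0.106,-0.529,0.046,1.164,0,0]]
```

Request:
play_rows:
  steps:
    - [255,0,0.016,0,0,0,0]
    - [255,0,0.032,0.001,0,0,0]
    - [255,-0.031,0.032,0.001,0,0,0]
    - [255,-0.063,0.032,0.001,0,0,0]
    - [255,-0.094,0.032,0.001,0,0,0]
    - [0,-0.095,-0.011,0.004,0.09,0,0]
    - [0,-0.096,-0.054,0.008,0.18,0,0]
    - [0,-0.097,-0.097,0.011,0.269,0,0]
    - [0,-0.098,-0.14,0.015,0.358,0,0]
    - [0,-0.099,-0.184,0.018,0.448,0,0]
    - [0,-0.099,-0.227,0.022,0.537,0,0]
    - [0,-0.1,-0.27,0.025,0.627,0,0]
    - [0,-0.101,-0.313,0.028,0.716,0,0]
    - [0,-0.102,-0.356,0.032,0.806,0,0]
    - [0,-0.103,-0.399,0.035,0.895,0,0]
    - [0,-0.104,-0.443,0.039,0.985,0,0]
    - [0,-0.105,-0.486,0.042,1.074,0,0]
    - [0,-0.106,-0.529,0.046,1.164,0,0]
    - [0,-0.106,-0.529,0.046,1.164,0,0]

```text
time: 8.57
eef_pos: [0.5189, -0.366, 0.1709]
ee_rot: [1.001, 1.328, -1.003]
force: [-0.1, 0.5, -0.0]
width: 1.002
```

Run:
```python
from h import *
np.set_printoptions(precision=4,suppress=True)
f=grab('wrist','w1.png');o=f['obs'];print(o['eef_pos'],o['width'])
for b in r.boxes_of('wrist','pin_handle')[:2]: print(b,world(f,*b['location']),world(f,*b['location'],.095))
g=grab('top','top3.png')
for n in ['jaw_hole','form_hole','jaw_post','form_post']:
  for b in r.boxes_of('top',n)[:2]: print(n,b['conf'],world(g,*b['location'],.052 if 'hole' in n else .097))
print(fw(-.136,0),fw(-.085,.021),fw(-.085,-.021))
a=cv2.resize(g['pixels'][150:250,180:280,::-1],(400,400),interpolation=cv2.INTER_CUBIC)
b=cv2.resize(np.ascontiguousarray(f['pixels'][:,:,::-1]),(400,300))
cv2.imwrite('pics/c3.png',np.hstack([a,np.vstack([b,np.zeros((100,400,3),np.uint8)])]))
```

```text
[ 0.5189 -0.366   0.1709] 1.0022115174287052
{'location': [213.0, 281.8], 'conf': 0.67} [ 0.5182 -0.3565  0.0948] [ 0.5182 -0.3565  0.095 ]
jaw_hole 0.6 [0.5534 0.1439 0.052 ]
form_hole 0.95 [0.5802 0.1047 0.052 ]
form_hole 0.46 [ 0.5008 -0.2798  0.052 ]
jaw_post 0.38 [0.5382 0.1469 0.097 ]
form_post 0.42 [0.5364 0.1045 0.097 ]
[0.4845 0.1329] [0.5377 0.1473] [0.5324 0.1056]
```

View pics/c3.png

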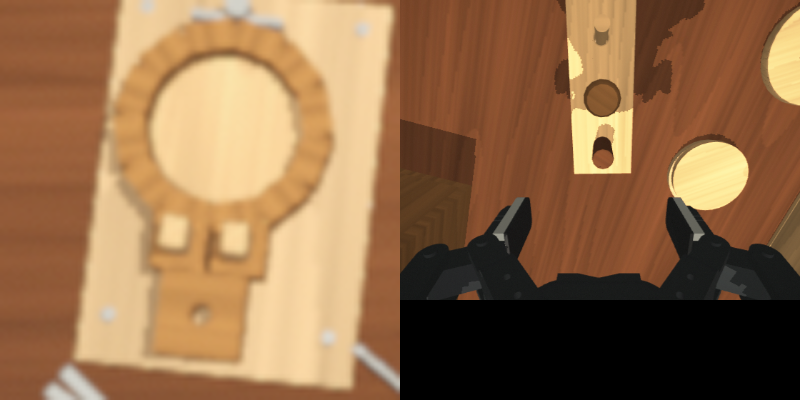

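Run:
```python
from h import *
np.set_printoptions(precision=4,suppress=True)
f=grab('wrist');o=f['obs']
P=np.array([world(f,i,j) for i in range(185,250) for j in range(260,305)])
for lo,hi in((.0925,.098),(.05,.0925)):
    m=P[(P[:,2]>lo)&(P[:,2]<hi)];m=m[np.hypot(m[:,0]-.519,m[:,1]+.361)<.02];print(len(m),m.mean(0),(m.min(0)+m.max(0))/2,m.max(0)-m.min(0))
g=grab('top');print(world(g,150+314/4,180+200/4,.052))
print(world(g,150+231/4,180+174/4,.097),world(g,150+238/4,180+235/4,.097))
p=(.5185,-.3610)
plan(o,[(*p,.145,.282,0,2),(*p,.061,.282,0,6)])
```

```text
660 [ 0.5211 -0.3628  0.0943] [ 0.5212 -0.3633  0.0938] [0.021  0.0206 0.0026]
434 [ 0.5187 -0.3553  0.0731] [ 0.5213 -0.3595  0.0713] [0.0214 0.014  0.0423]
[0.4855 0.1328 0.052 ]
[0.5386 0.1461 0.097 ] [0.5329 0.1047 0.097 ]
8 [[0,0.013,-0.0,-0.001,0.001,0,0],[0,0.026,-0.001,-0.002,0.002,0,0],[0,0.04,-0.001,-0.002,0.002,0,0],[0,0.054,-0.001,-0.002,0.002,0,0],[0,0.068,-0.001,-0.002,0.002,0,0],[0,0.082,-0.001,-0.002,0.002,0,0],[0,0.096,-0.001,-0.002,0.002,0,0],[0,0.11,-0.001,-0.002,0.002,0,0]]
```

Request:
play_rows:
  steps:
    - [0,0.02,0.001,0,0.002,0,0]
    - [0,0.045,0.001,0,0.002,0,0]
    - [0,0.07,0.001,0,0.002,0,0]
    - [0,0.095,0.001,0,0.002,0,0]
    - [0,0.11,0.001,0,0.002,0,0]
    - [255,0.11,0.001,0,0.002,0,0]
    - [255,0.11,0.001,0,0.002,0,0]
    - [255,0.11,0.001,0,0.002,0,0]
    - [255,0.11,0.001,0,0.002,0,0]
    - [255,0.11,0.001,0,0.002,0,0]
    - [255,0.11,0.001,0,0.002,0,0]
    - [255,0.11,0.001,0,0.002,0,0]

```text
time: 10.52
eef_pos: [0.5209, -0.3636, 0.0626]
ee_rot: [1.0, 1.327, -1.0]
force: [-0.1, 1.2, 6.0]
width: 0.238
```

Run:
```python
from h import *
o=r.get_obs();p=o['eef_pos'];h=(.485,.133)
plan(o,[(p[0],p[1],.2,.282,255,4),(*h,.2,1.445,255,11),(*h,.135,1.445,255,3)])
```

```text
18 [[255,-0.034,0.0,0.0,-0.0,0,0],[255,-0.069,0.0,0.0,-0.001,0,0],[255,-0.103,0.0,0.0,-0.001,0,0],[255,-0.137,0.0,0.0,-0.002,0,0],[255,-0.137,0.01,-0.044,-0.108,0,0],[255,-0.137,0.019,-0.088,-0.213,0,0],[255,-0.138,0.028,-0.133,-0.319,0,0],[255,-0.138,0.038,-0.177,-0.425,0,0],[255,-0.138,0.047,-0.221,-0.531,0,0],[255,-0.138,0.056,-0.266,-0.636,0,0],[255,-0.138,0.066,-0.31,-0.742,0,0],[255,-0.138,0.075,-0.354,-0.848,0,0],[255,-0.138,0.084,-0.398,-0.954,0,0],[255,-0.138,0.094,-0.443,-1.059,0,0],[255,-0.138,0.103,-0.487,-1.165,0,0],[255,-0.116,0.103,-0.487,-1.165,0,0],[255,-0.095,0.103,-0.487,-1.165,0,0],[255,-0.073,0.103,-0.487,-1.165,0,0]]
```

Request:
play_rows:
  steps:
    - [255,-0.03,0,0,0,0,0]
    - [255,-0.06,0,0,0,0,0]
    - [255,-0.1,0,0,0,0,0]
    - [255,-0.137,0,0,-0.002,0,0]
    - [255,-0.137,0.01,-0.044,-0.108,0,0]
    - [255,-0.137,0.019,-0.088,-0.213,0,0]
    - [255,-0.138,0.028,-0.133,-0.319,0,0]
    - [255,-0.138,0.038,-0.177,-0.425,0,0]
    - [255,-0.138,0.047,-0.221,-0.531,0,0]
    - [255,-0.138,0.056,-0.266,-0.636,0,0]
    - [255,-0.138,0.066,-0.31,-0.742,0,0]
    - [255,-0.138,0.075,-0.354,-0.848,0,0]
    - [255,-0.138,0.084,-0.398,-0.954,0,0]
    - [255,-0.138,0.094,-0.443,-1.059,0,0]
    - [255,-0.138,0.103,-0.487,-1.165,0,0]
    - [255,-0.116,0.103,-0.487,-1.165,0,0]
    - [255,-0.095,0.103,-0.487,-1.165,0,0]
    - [255,-0.073,0.103,-0.487,-1.165,0,0]
    - [255,-0.073,0.103,-0.487,-1.165,0,0]
    - [255,-0.073,0.103,-0.487,-1.165,0,0]

```text
time: 13.02
eef_pos: [0.4849, 0.1334, 0.1351]
ee_rot: [0.099, 1.568, -0.099]
force: [-0.1, 0.5, -0.9]
width: 0.236
```

Run:
```python
from h import *
np.set_printoptions(precision=4,suppress=True)
f=grab('wrist','w2.png');o=f['obs'];print(o['time'],o['eef_pos'],o['width'],o['force'])
for t in ['pin_tip','pin_handle','pin_neck','jaw_hole']:
  for b in r.boxes_of('wrist',t)[:2]: print(t,b['conf'],b['location'],world(f,*b['location']))
g=grab('scene','s2.png')
for t in ['pin_tip','pin_neck','jaw_hole']:
  for b in r.boxes_of('scene',t)[:2]: print(t,b['conf'],b['location'],world(g,*b['location']))
F=210/np.tan(np.radians(g['fovy'])/2)
hp=g['R']@[*fw(-.136,0),.052]+g['t'];c=int(g['cx']+F*hp[0]/hp[2]);q=int(g['cy']+F*hp[1]/hp[2]);print('hole px scene',q,c)
a=cv2.resize(g['pixels'][max(0,q-50):q+30,c-40:c+40,::-1],(400,400),interpolation=cv2.INTER_CUBIC)
b=cv2.resize(np.ascontiguousarray(f['pixels'][:,:,::-1]),(400,300))
cv2.imwrite('pics/c4.png',np.hstack([a,np.vstack([b,np.zeros((100,400,3),np.uint8)])]))
```

```text
13.025 [0.4849 0.1334 0.1351] 0.2356382996489975 [-0.0613  0.4524 -0.8688]
pin_tip 0.96 [293.6, 276.3] [0.4739 0.1349 0.1637]
pin_handle 0.8 [293.9, 279.2] [0.4741 0.136  0.1639]
pin_handle 0.47 [88.9, 318.7] [0.3973 0.177  0.0054]
pin_neck 0.89 [297.7, 280.3] [0.4747 0.1363 0.1656]
pin_neck 0.51 [228.7, 256.9] [0.4883 0.1182 0.0514]
jaw_hole 0.59 [216.9, 284.5] [0.4818 0.1394 0.0513]
pin_tip 0.7 [151.5, 295.3] [0.4973 0.1187 0.1508]
pin_tip 0.41 [180.9, 298.6] [0.5425 0.0927 0.0936]
pin_neck 0.43 [212.5, 314.6] [0.6134 0.0897 0.0289]
jaw_hole 0.7 [187.0, 321.6] [0.576  0.148  0.0521]
jaw_hole 0.33 [107.7, 342.1] [0.379  0.4269 0.0123]
hole px scene 169 294
```

View pics/c4.png

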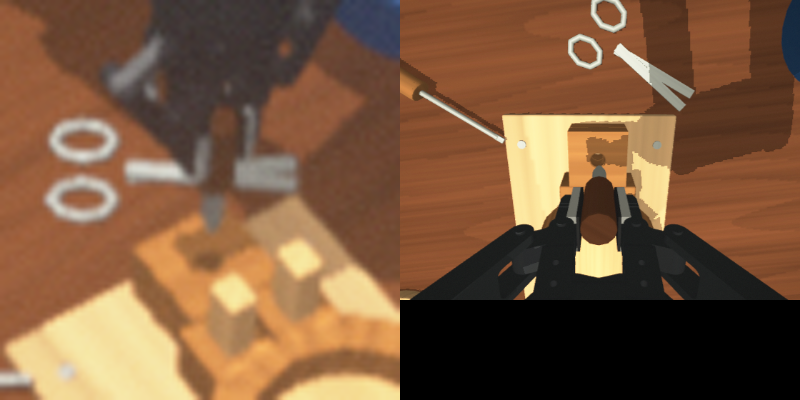

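Run:
```python
from h import *
np.set_printoptions(precision=4,suppress=True)
f=grab('wrist');o=f['obs']
P=np.array([world(f,i,j) for i in range(240,345) for j in range(250,310)])
m=P[np.hypot(P[:,0]-.485,P[:,1]-.133)<.035]
top=m[(m[:,2]>.1655)];print(len(top),(top.min(0)+top.max(0))/2,top.mean(0),top.max(0)-top.min(0))
T=np.ascontiguousarray(f['pixels'][195:345,230:330,::-1])
cv2.imwrite('pics/c5.png',cv2.resize(T,(400,600),interpolation=cv2.INTER_CUBIC))
# predicted pixels
def px(X):
    Tm=f['tool_from_camera'];Rw=Ro.from_rotvec(o['ee_rot']).as_matrix()
    c=Tm[:3,:3].T@(Rw.T@(np.array(X)-o['eef_pos'])-Tm[:3,3]);F=210/np.tan(np.radians(f['fovy'])/2)
    u=f['cx']+F*c[0]/c[2];v=f['cy']+F*c[1]/c[2];return round((v-195)*4),round((u-230)*4)
print('crop row,col hole',px([.4845,.1329,.052]),px([.4855,.1328,.052]),'tip',px([*o['eef_pos'][:2],.0775]),'shoulder',px([*o['eef_pos'][:2],.1175]),'top',px([*o['eef_pos'][:2],.1675]))
print('per mm', px([.4945,.1329,.052]),px([.4845,.1429,.052]))
```

```text
2227 [0.4832 0.1351 0.1702] [0.4836 0.1351 0.167 ] [0.0239 0.0249 0.0094]
crop row,col hole (109, 185) (115, 185) tip (164, 187) shoulder (279, 186) top (516, 185)
per mm (160, 191) (103, 239)
```

View pics/c5.png

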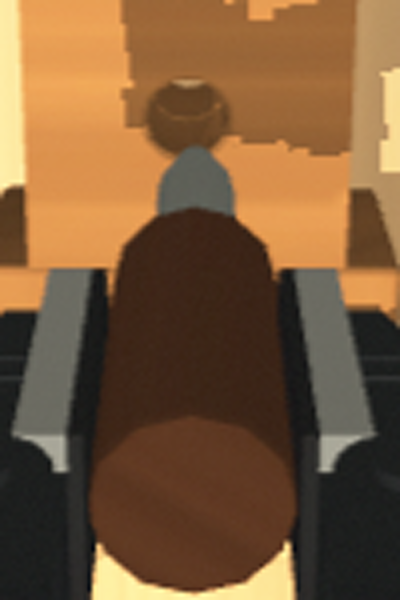

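Request:
play_rows:
  steps:
    - [255,0,-0.0015,0.001,0,0,0]
    - [255,0.01,-0.0015,0.001,0,0,0]
    - [255,0.018,-0.0015,0.001,0,0,0]
    - [255,0.024,-0.0015,0.001,0,0,0]
    - [255,0.028,-0.0015,0.001,0,0,0]
    - [255,0.032,-0.0015,0.001,0,0,0]
    - [255,0.032,-0.0015,0.001,0,0,0]

```text
time: 14.4
eef_pos: [0.4852, 0.1318, 0.102]
ee_rot: [0.099, 1.569, -0.099]
force: [0.6, 0.3, -1.4]
width: 0.241
```

Request:
play_rows:
  steps:
    - [255,0.004,0,0,0,0,0]
    - [255,0.008,0,0,0,0,0]
    - [255,0.012,0,0,0,0,0]
    - [255,0.016,0,0,0,0,0]
    - [255,0.016,0,0,0,0,0]

```text
time: 15.02
eef_pos: [0.485, 0.1317, 0.0858]
ee_rot: [0.099, 1.569, -0.099]
force: [0.2, -0.4, -1.4]
width: 0.243
```

Request:
play_rows:
  steps:
    - [255,0.004,0,0,0,0,0]
    - [255,0.008,0,0,0,0,0]
    - [255,0.012,0,0,0,0,0]
    - [255,0.014,0,0,0,0,0]
    - [255,0.016,0,0,0,0,0]
    - [255,0.017,0,0,0,0,0]
    - [255,0.017,0,0,0,0,0]

```text
time: 15.9
eef_pos: [0.4855, 0.1318, 0.0697]
ee_rot: [0.099, 1.568, -0.099]
force: [-1.7, -0.2, 2.2]
width: 0.233
```

Request:
play_rows:
  steps:
    - [255,0.001,0,0,0,0,0]
    - [255,0.002,0,0,0,0,0]
    - [255,0.002,0,0,0,0,0]

```text
time: 16.27
eef_pos: [0.4859, 0.1323, 0.0694]
ee_rot: [0.099, 1.568, -0.098]
force: [-10.4, 0.4, 18.7]
width: 0.238
```

Run:
```python
from h import *
o=r.get_obs();p=o['eef_pos'];h=fw(-.085,0);print(h)
plan(o,[(p[0],p[1],.0705,1.445,0,6),(p[0],p[1],.15,1.445,0,4),(*h,.15,1.445,0,3)])
```

```text
[0.53507384 0.12648168]
13 [[0,-0.0,0.0,0.0,0.0,0,0],[0,-0.0,0.0,0.0,0.0,0,0],[0,-0.001,0.0,0.0,0.0,0,0],[0,-0.001,0.0,0.0,0.0,0,0],[0,-0.001,0.0,0.0,0.0,0,0],[0,-0.001,0.0,0.0,0.0,0,0],[0,-0.021,0.0,0.0,0.0,0,0],[0,-0.041,0.0,0.0,0.0,0,0],[0,-0.061,0.0,0.0,0.0,0,0],[0,-0.081,0.0,0.0,0.0,0,0],[0,-0.081,0.0,0.017,0.0,0,0],[0,-0.081,0.0,0.033,0.0,0,0],[0,-0.081,0.0,0.05,0.0,0,0]]
```

Request:
play_rows:
  steps:
    - [0,0,0,0,0,0,0]
    - [0,0,0,0,0,0,0]
    - [0,0,0,0,0,0,0]
    - [0,0,0,0,0,0,0]
    - [0,0,0,0,0,0,0]
    - [0,-0.005,0,0,0,0,0]
    - [0,-0.02,0,0,0,0,0]
    - [0,-0.04,0,0,0,0,0]
    - [0,-0.06,0,0,0,0,0]
    - [0,-0.08,0,0,0,0,0]
    - [0,-0.08,0,0.017,0,0,0]
    - [0,-0.08,0,0.034,0,0,0]
    - [0,-0.08,0,0.05,0,0,0]
    - [0,-0.08,0,0.05,0,0,0]

```text
time: 18.02
eef_pos: [0.5359, 0.1254, 0.1485]
ee_rot: [0.099, 1.567, -0.099]
force: [-0.1, 0.1, 0.0]
width: 1.002
```

Run:
```python
from h import *
np.set_printoptions(precision=4,suppress=True)
f=grab('wrist','w6.png');o=f['obs'];print(o['time'],o['eef_pos'],o['width'],o['force'])
P=np.array([world(f,i,j) for i in range(0,420,2) for j in range(0,560,2)])
h=fw(-.136,0)
m=P[(np.hypot(P[:,0]-h[0],P[:,1]-h[1])<.02)&(P[:,2]>.06)];t=m[m[:,2]>np.nanmax(m[:,2])-.004];print('pin top',len(t),t.mean(0))
for n,y in(('jaw',.021),('form',-.021)):
    h=fw(-.085,y);m=P[(np.hypot(P[:,0]-h[0],P[:,1]-h[1])<.02)&(P[:,2]>.093)&(P[:,2]<.101)];print(n,len(m),m.mean(0),h)
h=fw(-.085,0);plan(o,[(*h,.058,1.445,0,5)])
a=cv2.resize(np.ascontiguousarray(f['pixels'][:,:,::-1]),(560,420));cv2.imwrite('pics/c6.png',a)
```

```text
18.025 [0.5359 0.1254 0.1485] 1.0021445984708106 [-0.0896  0.1282  0.0273]
pin top 271 [0.4854 0.133  0.1013]
jaw 217 [0.5388 0.1471 0.096 ] [0.5377 0.1473]
form 214 [0.5334 0.1054 0.096 ] [0.5324 0.1056]
5 [[0,0.018,0.0,-0.0,-0.0,0,0],[0,0.036,0.0,-0.0,-0.0,0,0],[0,0.054,0.001,-0.001,-0.0,0,0],[0,0.072,0.001,-0.001,-0.0,0,0],[0,0.09,0.001,-0.001,-0.001,0,0]]
```

View pics/c6.png

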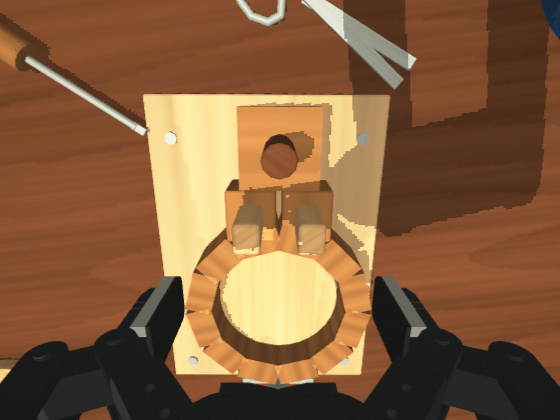

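Request:
play_rows:
  steps:
    - [0,0.02,0.001,0,0,0,0]
    - [0,0.04,0.001,0,0,0,0]
    - [0,0.06,0.001,0,0,0,0]
    - [0,0.08,0.001,0,0,0,0]
    - [0,0.09,0.001,0,0,0,0]
    - [0,0.09,0.001,0,0,0,0]
    - [255,0.09,0.001,0,0,0,0]
    - [255,0.09,0.001,0,0,0,0]
    - [255,0.09,0.001,0,0,0,0]
    - [255,0.09,0.001,0,0,0,0]
    - [255,0.09,0.001,0,0,0,0]
    - [255,0.09,0.001,0,0,0,0]
    - [255,0.09,0.001,0,0,0,0]
    - [255,0.09,0.001,0,0,0,0]

```text
time: 19.82
eef_pos: [0.5357, 0.1257, 0.0587]
ee_rot: [0.098, 1.567, -0.1]
force: [-3.0, -5.4, 4.3]
width: 0.69
```

Run:
```python
from h import *
f=grab('wrist','w7.png');o=f['obs'];print(o['time'],o['eef_pos'],o['width'],o['width']*85,o['force'])
g=grab('scene','s7.png')
a=cv2.resize(g['pixels'][110:250,220:400,::-1],(514,400),interpolation=cv2.INTER_CUBIC)
b=cv2.resize(np.ascontiguousarray(f['pixels'][:,:,::-1]),(280,210))
cv2.imwrite('pics/c7.png',np.hstack([a,np.vstack([b,np.zeros((190,280,3),np.uint8)])]))
```

```text
19.825 [0.53566174 0.12567366 0.05869374] 0.6901261370263144 58.66072164723673 [-3.00747198 -5.42933113  4.29976351]
```

View pics/c7.png

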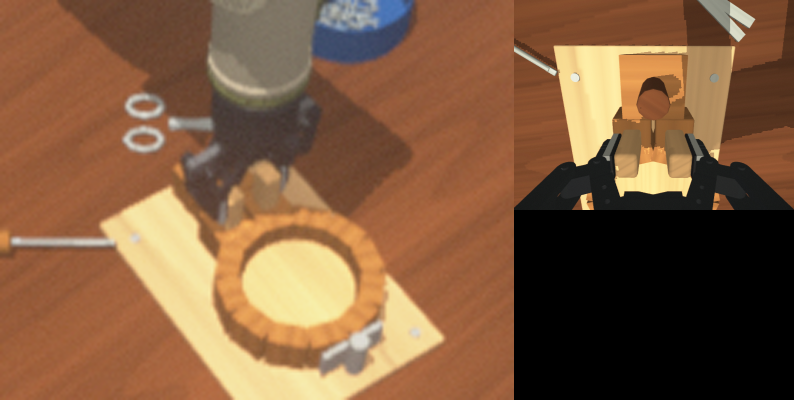

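```bash
python3 -c "
from bench import r
print(r.hand_in()); o=r.get_obs(); print(o['time'],o['width'],o['force'])"
```

```text
the job is handed in; nothing more can be done
None
the job is handed in; nothing more can be done
```

I swung the open half shut, pushed the pin home through both lugs, and pinched the two posts. I handed the job in at about 19.8 s with the fingers still squeezing.

- **Shut:** the half stopped moving under a 12 N push. From above, its post stood within about 1.5 mm of the shut position.
- **Pin:** it stopped under about 19 N with the tool 7 mm higher than when it gripped the pin in the rack. That matches the 7 mm the pin should stand higher when home. After I let go, the handle top measured 101.3 mm against the 102 mm expected.
- **Pinch:** the fingers stopped at 0.69 opening, about 58.7 mm, against 60 mm over the posts' outer faces. The gripper also read about 2 mm low on the 22 mm pin handle. The last wrist picture shows both posts between the pads and the pin still in its hole.

The wrist force readings stayed below 22 N. No final check failed, but there were two gaps:

- **Missed detections:** the vision networks put the holes in the wrong place several times, so I used the known shape of the form and the depth images instead.
- **Not re-checked:** I did not measure the awl, the dowel and the other things on the bench again at the end. No move was aimed at them.

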